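# Clear the creamer out of the tray, then push the tray home

## Robot

A 7-joint arm with a two-finger parallel gripper is mounted at the origin on the work surface. World frame = base frame: x ahead of the robot, y to its left, z up, the work surface at z = 0. Lengths are in mm, angles in rad, forces in N, time in s.
With the tool pointing down it reaches from about 350 to 900 mm from the base axis. Payload 19.9 kg.
Tool frame: the origin (TCP) lies midway between the tips of the shut fingers; the grasp point (between the pads) lies robot.grip_point_offset behind it (robot.grip_point_offset is the distance from the TCP to the grasp point, in mm); z points along the fingers, y is the line along which they close (so a half turn about z gives the same grasp; the last joint's range is limited). The gripper opens to 85 mm and grips with 20 to 120 N. Pads are 22 mm wide; open, the fingers measure 114 mm over their backs; the gripper's body (76 mm by 85 mm) begins 54 mm behind the grasp point. The pads swing forward as they close: fully open they stand 13 mm farther back than shut.
Start: joints at [1.139, 0.417, -0.01, 1.614, 0.005, 1.111, -0.053], TCP at [237.496, -578.098, 231.26] pointing down, gripper open.
Joint ranges: [-2.81, 2.81], [-0.39, 2.02], [-1.27, 1.25], [0.06, 2.57], [-1.19, 4.33], [0.19, 2], [-2.82, 2.82]. Speed limits (rad/s): [1.89, 1.89, 2.39, 2.39, 3.01, 3.01, 3.01].

## Interface

Orientations are given as a 3x3 rotation matrix whose columns are the frame's x, y, z axes.
In Python, from station import telemetry, cams, workorder, robot gives the robot as it stands.
- The arm moves only by the tool arm_command, never from a script. Its argument "plan" is text: rows parted by semicolons, each of 5 numbers parted by spaces: the finger opening in mm, from 0 to 85.4, then the shift along the tool's x, y, z in mm, then the turn about the tool's z in rad. A call has 1 to 20 rows; each row is the pose to reach, as a shift and turn from the pose commanded when the call began, along the tool's axes at that moment; what a row does not reach only later rows make up. A row lasts 1/8 s, in which the tool goes at most 62.5 mm and 10.7 degrees, less where a joint would pass 70% of its speed; a pose out of reach is approached as far as the arm can. A call with a gripper value outside its range is refused whole. The fingers move at their own pace and stop on an object; the grip force is fixed at half the most. Time passes only in rows, so rows that repeat a pose let the fingers close. It gives the time, the measured TCP pose, the force, the opening and the grip force at its end, in the units of the state.
- telemetry.sense(): the state, without advancing time (a new reading comes with each control period).
- cams.snapshot(name): name is "side" or "top" or "wrist"; returns a dict with "frame" (384x512x3 uint8, red, green, blue), "mtx" (3x3 intrinsics, pixels), "cam_to_world" (4x4, takes a point from camera to world coordinates). Camera axes: x right, y down, z forward; pixel columns grow to the right and rows downward; lengths in mm; the calibration is good to about 2 mm. The wrist camera is an equidistant fisheye: a pixel r from the principal point sees the ray r / f radians off the axis. A picture is of the moment at which its call begins. There is no depth.
- workorder.finish_job(): hands the job in; it is judged then, once.
The state is a dict: "time": time; "joint_positions": joint angles; "joint_velocities": joint speeds; "tau": joint torques, N m; "ee_pos": TCP position; "eef_rot": TCP orientation; "force": force on the tool from outside, world axes, zero at the start; "torque": the same for the moment, N m; "grip_width": finger opening in mm; "grip_force": force on a finger pad.
Only numpy, scipy, OpenCV 4.12 (cv2) and the standard library are available. Lean on these libraries where they do the work, as an engineer would, in place of code of your own. Each camera call takes 0.05 s, during which the arm holds its last target. There are 200 camera calls.

## Task

The pull-out tray of the little serving stand is half open and will not close because the blue creamer standing in it is too tall to go under the top. Lift the creamer out, keep it upright and set it down gently with its whole foot on the round cork mat; then push the tray gently and fully home, flush with the stand, with the black coasters still lying in it. Leave everything else where it is.

Things in the scene. Friction and masses are not known exactly. Their poses are not given: they have to be found in the camera images.
- stand: Low grey laminate serving stand, fixed, 250 mm deep (x), 320 mm wide (y), 85 mm high. Origin: on the table, at the foot of the middle of its front edge; x points from the front (nearest the robot) into the stand, z up. The space under its 18 mm top is 67 mm high and open in front.
- tray (a joint): How far the tray is pulled out, in m, towards the robot along the stand's -x: 0 = fully home (a stop; the tray's front is then flush with the stand's front edge), 0.21 = fully out. It starts 0.15 to 0.19 out. The tray slides stiffly (about 2 N plus 8 N per m/s) and stays where it is left.
- tray_front (a point): Middle of the top edge of the tray's outer front face, moving with the tray; axes as the stand's. The tray's oak front panel is a plain upright board 286 mm wide, 14 mm thick, reaching from 4 mm to 62 mm above the table; this is the face to push.
- tray_floor (a point): Centre of the tray's inner floor (upper surface, 12 mm above the table), moving with the tray; 119 mm behind tray_front; axes as the stand's. Inside, the tray is 204 mm (x) by 260 mm (y); side and back walls are 6 mm thick and reach 35 mm above the table.
- creamer: Blue ceramic creamer, loose, about 0.25 kg: straight-sided open cup, 56 mm outside diameter (54 mm at the foot), 100 mm high, wall 4 mm. Origin: centre of its underside; z up. Loop handle on its +y side, out to 54 mm from the axis, 24 to 82 mm up; small spout at the rim on -y, out to 38 mm. Starts on the tray floor, left or right, handle roughly towards the robot.
- mat: Round cork mat lying on the table, fixed, 140 mm diameter, 6 mm thick. Origin: centre of its underside. It lies left or right of the tray, the sugar shaker on the other side.
- coasters: Stack of black coasters, one loose piece, 94 mm diameter, 30 mm high, 0.2 kg. Origin: centre of its underside. It lies on the tray's floor beside the creamer and is low enough to go under the top.
- shaker: Bystander: glass sugar shaker with a steel cap, loose, 62 mm diameter, 132 mm high, standing on the table. Origin: centre of its underside.
- egg_cup: Bystander: yellow egg cup, loose, 50 mm diameter, 62 mm high, standing on the stand's top. Origin: centre of its underside.
- teaspoon: Bystander: stainless teaspoon 140 mm long, loose, lying on the stand's top.
- mug: Bystander: terracotta mug, loose, 80 mm diameter, 95 mm high, on the table to the right of the stand (-y). Origin: centre of its underside.
- jam_jar: Bystander: amber jam jar with a red lid, loose, 70 mm diameter, 90 mm high, on the table to the left of the stand (+y). Origin: centre of its underside.
Not all that is in view belongs to the job. What is meant by the mat is not yellow, and is the smaller of those in its own colour.

How it is judged (in metres and radians):
On the way, in this order (a step that is already met when the one before it is completed fails the run):
1. the creamer stands upright on the cork mat and is let go (horizontal distance between creamer and mat below 0.045 m and height (world z) of creamer between 0.001 and 0.012 m and angle between creamer's own z axis and vertical below 0.1 rad and linear speed of creamer below 0.03 m/s and contact force between creamer and the fingers below 0.05 N), for 0.2 s.
2. the tray is pushed fully home (value of joint tray below 0.008 m), for 0.2 s.
At the end, for the whole second after the job is handed in: The creamer stands upright (within 0.1 rad), at rest and released, on the cork mat, its axis within 45 mm of the mat's centre; the tray is home (less than 8 mm open) and the coasters lie flat on its floor (all of step 1 and value of joint tray below 0.008 m and x of coasters in the frame of tray_floor between -0.08 and 0.08 m and y of coasters in the frame of tray_floor between -0.095 and 0.095 m and z of coasters in the frame of tray_floor between -0.012 and 0.012 m and angle between coasters's own z axis and vertical below 0.1 rad); the robot touches nothing.
It fails at once if the creamer is tipped more than 0.6 rad (angle between creamer's own z axis and vertical above 0.6 rad).
It fails at once if the creamer is dropped or slammed on the mat (faster than 0.5 m/s within 44 mm above it) (horizontal distance between creamer and mat below 0.09 m and height (world z) of creamer below 0.05 m and linear speed of creamer above 0.5 m/s).
It fails at once if the tray is slammed (closing faster than 0.6 m/s) (velocity of joint tray below -0.6 m/s).
It fails at once if the shaker, egg cup, teaspoon, mug or jam jar is moved more than 30 mm (distance of any of shaker, egg_cup, teaspoon, mug, jam_jar from where it was at the start of the episode above 0.03 m).
It also fails if it takes over 58 s, if anything falls off the work surface, if the arm or the gripper's body presses on something with over 40 N, if the wrist force passes 120 N, or if a joint passes its speed limit or range.

## Working session

There is one attempt and no reset: what is moved stays moved. The work goes in short steps, Python scripts to look and compute and a tool call to move; the robot and the scene stay as the last step left them, time stands still between calls to the robot, and variables do not carry over. Pictures are saved under pics/ and viewed, at most 10 in all, crops included, and the job is handed in when it is done.

Besides the shell and the picture viewer there is one more tool, called after ">>>" by a JSON object that holds its "fn" and its "kwargs", one argument or row to a line. arm_command: Moves the arm, as the interface text tells. Its arguments: {"type":"object","properties":{"plan":{"type":"string"}},"required":["plan"]}

```bash
mkdir -p pics; ls; python3 - <<'E'
from station import telemetry,cams,workorder,robot
import cv2,numpy as np,pickle
s=telemetry.sense();print(s['time'],s['ee_pos'],s['eef_rot'],s['grip_width'],robot.grip_point_offset)
for n in['top','side','wrist']:
    d=cams.snapshot(n);pickle.dump(d,open(f'pics/{n}0.pkl','wb'))
    cv2.imwrite(f'pics/{n}0.png',cv2.resize(d['frame'][...,::-1],(800,600),interpolation=cv2.INTER_CUBIC));print(n,d['mtx'].tolist(),np.round(d['cam_to_world'],3).tolist())
E
```

```text
pics
0.0 [ 237.33039162 -577.78763852  230.64639457] [[ 9.24985506e-01  3.80001976e-01 -5.58716718e-04]
 [ 3.80002377e-01 -9.24984819e-01  1.13025821e-03]
 [-8.73041269e-05 -1.25778615e-03 -9.99999205e-01]] 85.84972500043509 18.700000000000003
top [[456.3034110080837, 0.0, 262.8517226037089], [0.0, 456.3034110080837, 188.43336526273436], [0.0, 0.0, 1.0]] [[-0.045, -0.976, 0.213, 301.493], [-0.999, 0.046, -0.004, -12.687], [-0.005, -0.213, -0.977, 1266.356], [0.0, 0.0, 0.0, 1.0]]
side [[431.2629349479267, 0.0, 248.51426097883993], [0.0, 431.2629349479267, 191.64864376865629], [0.0, 0.0, 1.0]] [[-0.886, -0.238, 0.397, 30.75], [-0.463, 0.487, -0.74, 905.645], [-0.017, -0.84, -0.542, 773.216], [0.0, 0.0, 0.0, 1.0]]
wrist [[297.3186396354542, 0.0, 255.75960752252197], [0.0, 297.3186396354542, 193.58197947846202], [0.0, 0.0, 1.0]] [[0.378, -0.882, -0.28, 308.182], [-0.926, -0.361, -0.113, -550.007], [-0.001, 0.302, -0.953, 372.765], [0.0, 0.0, 0.0, 1.0]]
```

View pics/top0.png

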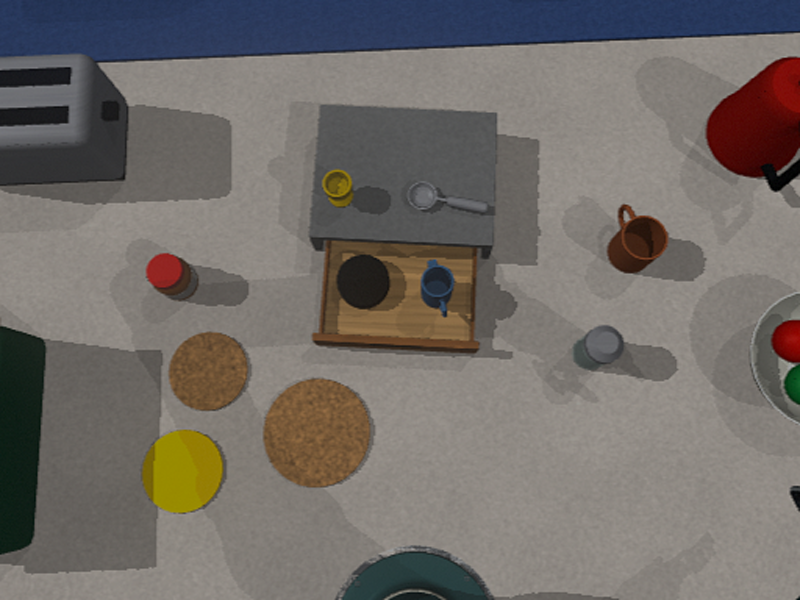

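View pics/side0.png

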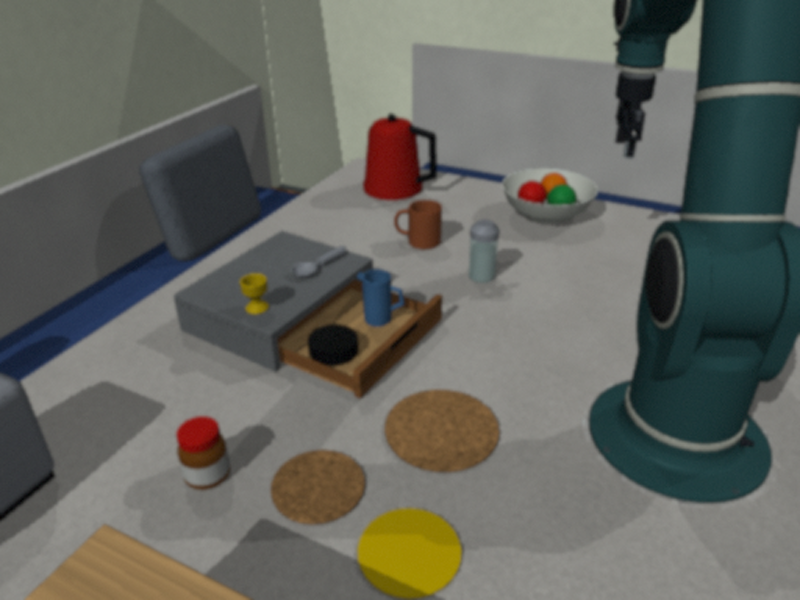

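Top view, 800x600 picture: candidates for the mat are the small cork disc (208,371), the large cork disc (318,432) and the yellow disc (183,471). I choose the small cork one. The creamer is at (437,285), the coasters at (363,281) and the tray front runs along (315..478, 340). Next I'll take enlarged crops of both views.

```bash
python3 - <<'E'
import cv2,pickle,numpy as np
t=pickle.load(open('pics/top0.pkl','rb'))['frame'][...,::-1];s=pickle.load(open('pics/side0.pkl','rb'))['frame'][...,::-1]
# montage, native crops scaled x5 / x4
def c(im,x,y,w,h,k):return cv2.resize(im[y:y+h,x:x+w],None,fx=k,fy=k,interpolation=cv2.INTER_CUBIC)
a=c(t,195,150,120,80,5)   # 600x400
cv2.imwrite('pics/c1.png',a)
b=c(s,170,165,120,90,5)
cv2.imwrite('pics/c2.png',b)
m=np.hstack([c(t,100,205,75,65,5),c(s,165,280,80,65,5)]);cv2.imwrite('pics/c3.png',m)
E
```

```text
(no output)
```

View pics/c1.png

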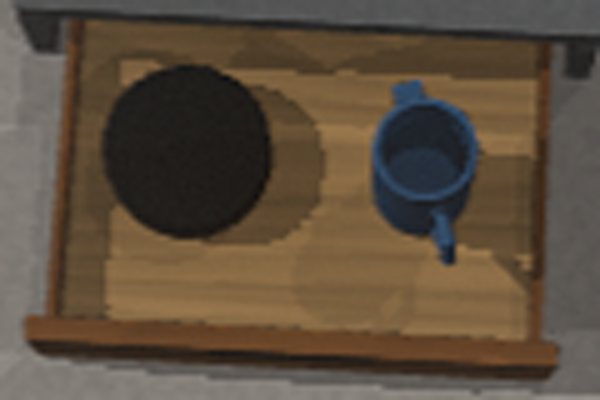

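View pics/c2.png

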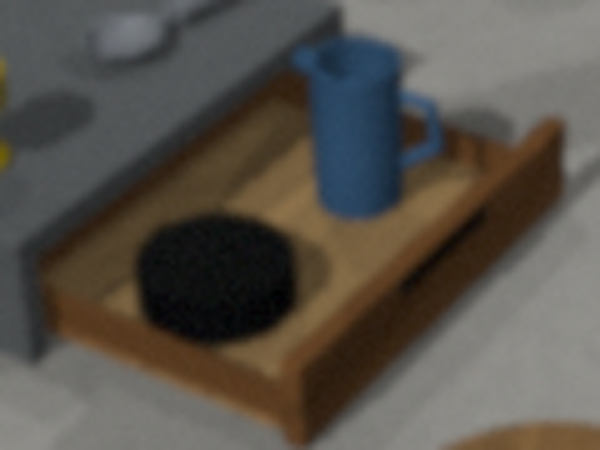

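View pics/c3.png

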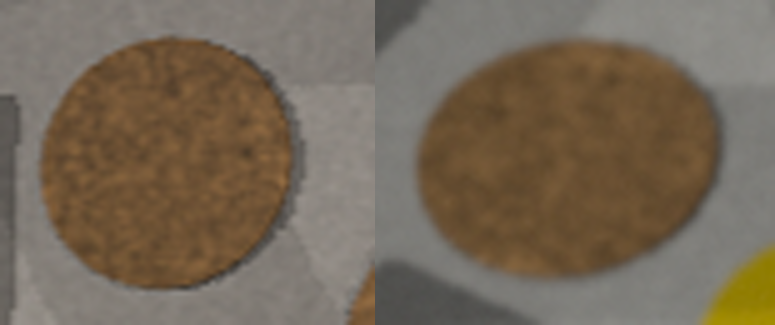

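Crop readings, in crop pixels:
- **c1 (top):** creamer rim centre (425,149), spout tip (408,88), handle tip (448,255), coaster top centre (187,152). The panel's outer top edge runs from (27,343) to (555,370).
- **c2 (side):** rim centre (356,61), panel top corners (303,378) and (565,128), coaster top centre (217,260).
- **c3:** mat centre (166,163) in the top view and (569,158) in the side view. It is plain cork, so the choice is confirmed.

```bash
cat >h.py <<'E'
import numpy as np,pickle
D={n:pickle.load(open(f'pics/{n}0.pkl','rb')) for n in('top','side')}
def ray(n,p):
    d=D[n];T=d['cam_to_world'];v=T[:3,:3]@np.linalg.solve(d['mtx'],[*p,1]);return T[:3,3],v/np.linalg.norm(v)
def tri(pt,ps):
    o1,a=ray('top',pt);o2,b=ray('side',ps)
    t=np.linalg.lstsq(np.c_[a,-b],o2-o1,rcond=None)[0];p,q=o1+t[0]*a,o2+t[1]*b
    return (p+q)/2,np.linalg.norm(p-q)
def onz(n,p,z):
    o,v=ray(n,p);return o+v*(z-o[2])/v[2]
def px(c,off,k=5):return (np.array(c)+.5)/k-.5+off
E
python3 - <<'E'
from h import *
np.set_printoptions(precision=1,suppress=True)
A=lambda c:px(c,(195,150));B=lambda c:px(c,(170,165))
for n,a,b in[('rim',(425,149),(356,61)),('spout',(408,88),(300,62)),('frontL',(27,343),(303,378)),('frontR',(555,370),(565,128)),('coast',(187,152),(217,260))]:
    print(n,*tri(A(a),B(b)))
print('mat',*tri(px((166,163),(100,205)),px((194,158),(165,280))))
print('onz rim112',onz('top',A((425,149)),112),onz('side',B((356,61)),112))
print('spout',onz('top',A((408,88)),110),'handletip',onz('top',A((448,255)),92))
print('front',onz('top',A((27,343)),62),onz('top',A((555,370)),62))
print('foot of rim r:',onz('top',A((373,149)),112),onz('top',A((478,149)),112))
print('stand front px', onz('top',px((20,12),(195,150)),85),onz('top',px((597,42),(195,150)),85))
print('matR',onz('top',px((40,163),(100,205)),6),onz('top',px((292,163),(100,205)),6))
print('shaker',onz('top',np.array((605,342))/1.5625,132))
E
```

```text
rim [575.4 -62.6 110. ] 0.241283254385898
spout [610.3 -55.7 103.9] 0.36669039506705076
frontL [491.6 153.8  55. ] 0.05807459602027739
frontR [ 464.9 -127.5   55.9] 2.230471394653508
coast [597.7  66.3  39.4] 2.6067027594922023
mat [455.2 348.8  -0.1] 0.7665760061733214
onz rim112 [574.8 -62.6 112. ] [573.9 -59.6 112. ]
spout [608.5 -55.5 110. ] handletip [522.  -72.4  92. ]
front [490.4 152.8  62. ] [ 463.  -127.2   62. ]
foot of rim r: [576.1 -35.6 112. ] [573.6 -90.1 112. ]
stand front px [667.3 150.5  85. ] [ 635.9 -159.2   85. ]
matR [458. 417.   6.] [451.6 277.5   6. ]
shaker [ 456.  -325.4  132. ]
```

Measurements:
- **Creamer:** axis at (575,-62), rim z 110 (112 expected), handle to axis 54 mm (matches). Handle direction about -169°, so tool x should point at 0.195 rad.
- **Tray:** front middle at (477,13), yaw -0.097, about 0.176 out.
- **Mat:** centre (455,348), diameter 140 (matches).

First I'll move above the creamer at the present height.

>>> {"fn": "arm_command", "kwargs": {
  "plan": "85 20 -14 0 0.01; 85 55 -38 0 0.02; 85 95 -65 0 0.04; 85 135 -93 0 0.06; 85 175 -120 0 0.08; 85 215 -148 0 0.1; 85 255 -175 0 0.12; 85 295 -203 0 0.14; 85 335 -230 0 0.16; 85 375 -258 0 0.18; 85 415 -285 0 0.195; 85 455 -312 0 0.195; 85 490 -336 0 0.195; 85 508 -349 0 0.195; 85 508 -349 0 0.195; 85 508 -349 0 0.195"
}}

```text
time: 2.15
ee_pos: [574.4, -63.1, 231.1]
eef_rot: [[0.981, 0.193, -0.001], [0.193, -0.981, -0.0], [-0.001, 0.0, -1.0]]
force: [0.2, 1.2, -0.1]
grip_width: 84.9
grip_force: 0.0
```

```bash
python3 - <<'E'
from station import telemetry,cams
import cv2,pickle,numpy as np
s=telemetry.sense();print(s['time'],s['ee_pos'],np.round(s['eef_rot'],4).tolist())
d=cams.snapshot('wrist');pickle.dump(d,open('pics/w1.pkl','wb'));print(np.round(d['cam_to_world'],3).tolist())
cv2.imwrite('pics/w1.png',cv2.resize(d['frame'][...,::-1],(800,600),interpolation=cv2.INTER_CUBIC))
# expected rim centre / handle tip pixel in the 800x600 picture
T=d['cam_to_world'];K=d['mtx']
for P in[(574.8,-62,112),(574.8,-62,12),(522,-72.4,92),(608.5,-55.5,110)]:
    v=T[:3,:3].T@(np.array(P)-T[:3,3]);th=np.arctan2(np.hypot(*v[:2]),v[2]);u=v[:2]/np.hypot(*v[:2])*th*K[0,0]+K[:2,2]
    print(P,np.round((u+.5)*1.5625-.5))
E
```

```text
2.15 [574.3719613  -63.07844577 231.06075036] [[0.9812, 0.1928, -0.0006], [0.1928, -0.9812, -0.0003], [-0.0007, 0.0002, -1.0]]
[[0.191, -0.936, -0.297, 649.522], [-0.982, -0.182, -0.058, -49.474], [0.0, 0.303, -0.953, 373.061], [0.0, 0.0, 0.0, 1.0]]
(574.8, -62, 112) [396. 291.]
(574.8, -62, 12) [397. 256.]
(522, -72.4, 92) [397. 361.]
(608.5, -55.5, 110) [396. 232.]
```

View pics/w1.png

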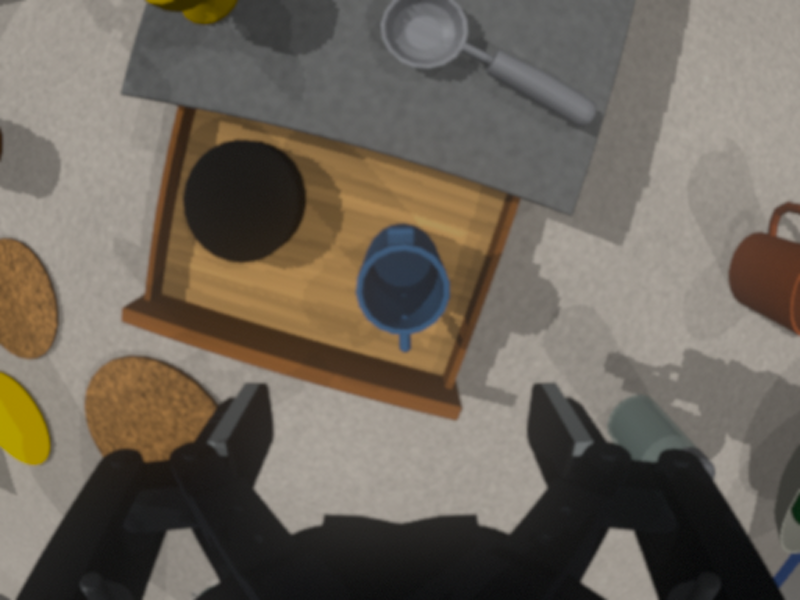

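The wrist view shows the rim centred at (403,287) against a prediction of (396,291). The finger gap is centred near x=400 and the handle is in line at (404,340). That calls for a correction of about 2 mm in x and 2 mm in y. Now I'll descend and close.

>>> {"fn": "arm_command", "kwargs": {
  "plan": "85 2 2 15 0; 85 2 2 40 0; 85 2 2 65 0; 85 2 2 90 0; 85 2 2 112 0; 85 2 2 132 0; 85 2 2 150 0; 85 2 2 165 0; 85 2 2 173 0; 85 2 2 173 0; 75 2 2 173 0; 66 2 2 173 0; 60 2 2 173 0; 56 2 2 173 0; 53 2 2 173 0; 50 2 2 173 0; 50 2 2 173 0; 50 2 2 173 0; 50 2 2 173 0"
}}

```text
time: 4.58
ee_pos: [577.4, -63.8, 58.8]
eef_rot: [[0.981, 0.194, 0.001], [0.194, -0.981, -0.0], [0.001, 0.0, -1.0]]
force: [-0.8, -1.3, 7.8]
grip_width: 53.7
grip_force: 50.7
```

Grip is 50 N at 54 mm. Lifting gently.

>>> {"fn": "arm_command", "kwargs": {
  "plan": "45 0 0 -4 0; 45 0 0 -10 0; 45 0 0 -20 0; 45 0 0 -32 0; 45 0 0 -46 0; 45 0 0 -60 0; 45 0 0 -75 0; 45 0 0 -90 0; 45 0 0 -100 0; 45 0 0 -105 0; 45 0 0 -105 0"
}}

```text
time: 5.95
ee_pos: [577.1, -63.8, 163.3]
eef_rot: [[0.981, 0.194, 0.0], [0.194, -0.981, 0.0], [0.0, -0.0, -1.0]]
force: [-0.4, 0.0, -2.1]
grip_width: 54.1
grip_force: 52.1
```

```bash
python3 - <<'E'
from station import telemetry,cams
import cv2,pickle,numpy as np
s=telemetry.sense();print(s['time'],s['ee_pos'],s['force'],s['grip_width'],s['grip_force'])
t=cams.snapshot('top');d=cams.snapshot('side');pickle.dump(d,open('pics/s2.pkl','wb'))
f=lambda im,x,y,w,h:cv2.resize(im[y:y+h,x:x+w,::-1],None,fx=4,fy=4,interpolation=cv2.INTER_CUBIC)
cv2.imwrite('pics/s2.png',np.hstack([f(d['frame'],180,110,100,130),f(t['frame'],220,130,100,130)]))
E
```

```text
5.95 [577.11693555 -63.81320344 163.34851621] [-0.39666441  0.02170128 -2.12821383] 54.10912664341222 52.145512104034424
```

View pics/s2.png

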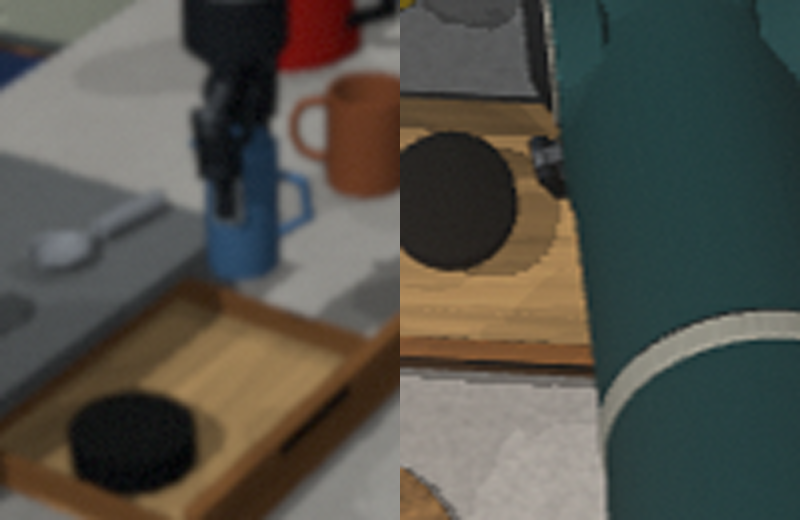

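The creamer is lifted upright: handle at right (300,200), foot at (240,270) in the crop, coasters undisturbed, load -2.1 N. Carrying it to the mat means a tool shift of -40, -428.

>>> {"fn": "arm_command", "kwargs": {
  "plan": "45 -1 -8 0 0; 45 -2 -22 0 0; 45 -4 -44 0 0; 45 -7 -74 0 0; 45 -10 -106 0 0; 45 -13 -138 0 0; 45 -16 -170 0 0; 45 -19 -202 0 0; 45 -22 -234 0 0; 45 -25 -266 0 0; 45 -28 -298 0 0; 45 -31 -330 0 0; 45 -34 -360 0 0; 45 -36 -386 0 0; 45 -38 -406 0 0; 45 -39 -419 0 0; 45 -40 -426 0 0; 45 -40 -428 0 0; 45 -40 -428 0 0; 45 -40 -428 0 0"
}}

```text
time: 8.55
ee_pos: [455.3, 347.8, 163.3]
eef_rot: [[0.981, 0.193, 0.0], [0.193, -0.981, -0.0], [-0.0, 0.0, -1.0]]
force: [0.0, 0.1, -1.7]
grip_width: 53.9
grip_force: 52.2
```

>>> {"fn": "arm_command", "kwargs": {
  "plan": "45 0 0 5 0; 45 0 0 15 0; 45 0 0 28 0; 45 0 0 43 0; 45 0 0 58 0; 45 0 0 72 0; 45 0 0 84 0; 45 0 0 93 0; 45 0 0 99 0; 45 0 0 103 0; 45 0 0 105 0; 45 0 0 105 0; 45 0 0 105 0"
}}

```text
time: 10.18
ee_pos: [455.1, 348.4, 58.5]
eef_rot: [[0.981, 0.194, 0.0], [0.194, -0.981, 0.0], [0.0, -0.0, -1.0]]
force: [0.6, -0.4, -2.2]
grip_width: 54.4
grip_force: 52.2
```

```bash
python3 - <<'E'
from station import telemetry,cams
import cv2,numpy as np
s=telemetry.sense();print(s['time'],s['ee_pos'],s['force'],s['grip_width'],s['grip_force'])
d=cams.snapshot('side')
f=lambda im,x,y,w,h:cv2.resize(im[y:y+h,x:x+w,::-1],None,fx=5,fy=5,interpolation=cv2.INTER_CUBIC)
cv2.imwrite('pics/s3.png',f(d['frame'],140,230,130,120))
E
```

```text
10.175 [455.14652475 348.43031894  58.54145654] [ 0.62778739 -0.42741584 -2.22714636] 54.367689436103674 52.23186805844307
```

View pics/s3.png

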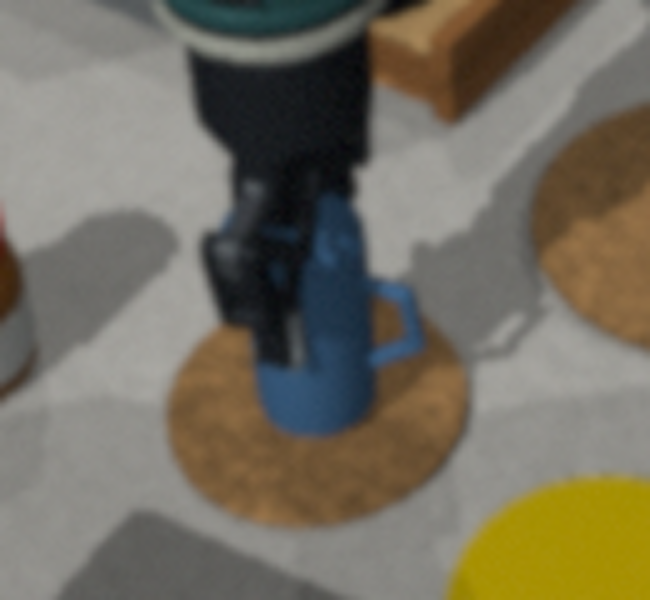

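The creamer hangs upright over the middle of the mat, with its foot at (317,415) and the mat centre at (318,412) in the crop. Lowering slowly to contact.

>>> {"fn": "arm_command", "kwargs": {
  "plan": "45 0 0 1 0; 45 0 0 2 0; 45 0 0 3 0; 45 0 0 4 0; 45 0 0 5 0; 45 0 0 5 0"
}}

```text
time: 10.98
ee_pos: [455.0, 348.3, 53.2]
eef_rot: [[0.981, 0.194, -0.0], [0.194, -0.981, -0.0], [-0.0, -0.0, -1.0]]
force: [0.0, 0.1, -1.4]
grip_width: 53.8
grip_force: 52.2
```

>>> {"fn": "arm_command", "kwargs": {
  "plan": "45 0 0 0.5 0; 45 0 0 1 0; 45 0 0 1 0"
}}

```text
time: 11.35
ee_pos: [455.2, 348.4, 52.8]
eef_rot: [[0.981, 0.194, 0.0], [0.194, -0.981, 0.0], [0.0, -0.0, -1.0]]
force: [-2.0, -2.8, 7.7]
grip_width: 53.7
grip_force: 53.2
```

Contact at the expected height. Releasing slowly, then straight up.

>>> {"fn": "arm_command", "kwargs": {
  "plan": "57 0 0 0 0; 62 0 0 0 0; 70 0 0 0 0; 80 0 0 0 0; 85 0 0 0 0; 85 0 0 0 0; 85 0 0 0 0; 85 0 0 -4 0; 85 0 0 -15 0; 85 0 0 -35 0; 85 0 0 -60 0; 85 0 0 -90 0; 85 0 0 -120 0; 85 0 0 -140 0; 85 0 0 -150 0; 85 0 0 -150 0"
}}

```text
time: 13.35
ee_pos: [455.2, 348.4, 203.1]
eef_rot: [[0.981, 0.194, 0.001], [0.194, -0.981, 0.001], [0.001, -0.0, -1.0]]
force: [-0.4, -0.0, -0.7]
grip_width: 85.2
grip_force: 0.0
```

```bash
python3 - <<'E'
from station import telemetry,cams
import cv2,numpy as np
s=telemetry.sense();print(s['time'],s['ee_pos'],s['force'],s['joint_positions'])
d=cams.snapshot('side')
cv2.imwrite('pics/s4.png',cv2.resize(d['frame'][130:360,100:330,::-1],None,fx=2.6,fy=2.6,interpolation=cv2.INTER_CUBIC))
E
```

```text
13.35 [455.19373598 348.43127319 203.12108025] [-0.37596197 -0.00743106 -0.74380779] [-0.35328352  0.38667916 -0.4450775   1.76355618  0.19054832  1.03268136
 -2.24363781]
```

View pics/s4.png

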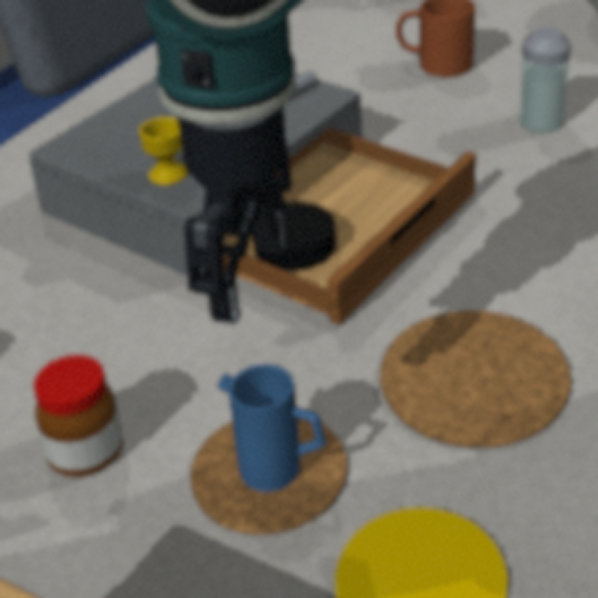

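Step 1 looks good: the creamer stands upright in the middle of the mat, foot at (268,480), mat centre about (268,472). Next I'll go above a point 60 mm in front of the tray face with fingers shut, tool x along the stand's x, then lower.

>>> {"fn": "arm_command", "kwargs": {
  "plan": "60 -3 8 0 0.01; 40 -8 25 0 0.03; 20 -18 55 0 0.06; 0 -29 90 0 0.09; 0 -40 125 0 0.12; 0 -51 160 0 0.15; 0 -63 195 0 0.18; 0 -74 230 0 0.21; 0 -84 262 0 0.24; 0 -93 290 0 0.27; 0 -99 308 0 0.29; 0 -101 316 0 0.29; 0 -101 316 25 0.29; 0 -101 316 60 0.29; 0 -101 316 95 0.29; 0 -101 316 125 0.29; 0 -101 316 148 0.29; 0 -101 316 161 0.29; 0 -101 316 165 0.29; 0 -101 316 165 0.29"
}}

```text
time: 15.9
ee_pos: [417.4, 18.9, 37.6]
eef_rot: [[0.995, -0.095, 0.0], [-0.095, -0.995, 0.0], [0.0, -0.0, -1.0]]
force: [0.4, 0.0, 0.2]
grip_width: 0.1
grip_force: 0.0
```

>>> {"fn": "arm_command", "kwargs": {
  "plan": "0 15 0 0 0; 0 28 0 0 0; 0 36 0 0 0; 0 41 0 0 0; 0 46 0 0 0; 0 51 0 0 0; 0 57 0 0 0; 0 65 0 0 0; 0 75 0 0 0; 0 87 0 0 0; 0 99 0 0 0; 0 111 0 0 0; 0 123 0 0 0; 0 135 0 0 0; 0 147 0 0 0; 0 159 0 0 0; 0 171 0 0 0; 0 182 0 0 0; 0 192 0 0 0; 0 200 0 0 0"
}}

```text
time: 18.4
ee_pos: [616.9, -0.2, 37.3]
eef_rot: [[0.995, -0.095, 0.0], [-0.095, -0.995, 0.0], [0.0, -0.0, -1.0]]
force: [-3.1, -0.7, 1.3]
grip_width: -0.2
grip_force: 1.2
```

>>> {"fn": "arm_command", "kwargs": {
  "plan": "0 5 0 0 0; 0 9 0 0 0; 0 12 0 0 0; 0 15 0 0 0; 0 17 0 0 0; 0 19 0 0 0; 0 20 0 0 0; 0 20 0 0 0"
}}

```text
time: 19.4
ee_pos: [636.3, -2.1, 37.3]
eef_rot: [[0.995, -0.095, 0.0], [-0.095, -0.995, 0.0], [0.0, -0.0, -1.0]]
force: [-0.4, -0.1, 0.1]
grip_width: -0.1
grip_force: 0.1
```

>>> {"fn": "arm_command", "kwargs": {
  "plan": "0 1 0 0 0; 0 2 0 0 0; 0 3 0 0 0; 0 4 0 0 0; 0 4 0 0 0"
}}

```text
time: 20.02
ee_pos: [640.3, -2.5, 37.3]
eef_rot: [[0.995, -0.095, 0.0], [-0.095, -0.995, 0.0], [0.0, -0.0, -1.0]]
force: [0.5, -0.3, -0.2]
grip_width: -0.1
grip_force: 0.1
```

>>> {"fn": "arm_command", "kwargs": {
  "plan": "0 1 0 0 0; 0 2 0 0 0; 0 3 0 0 0"
}}

```text
time: 20.4
ee_pos: [642.2, -2.7, 37.0]
eef_rot: [[0.995, -0.095, -0.002], [-0.095, -0.995, 0.0], [-0.002, 0.0, -1.0]]
force: [-12.5, 0.9, 4.1]
grip_width: 0.2
grip_force: 0.1
```

Force rises to 12.5 N, so the stop is reached. I'll hold briefly, then back off and rise.

>>> {"fn": "arm_command", "kwargs": {
  "plan": "0 0.5 0 0 0; 0 0.5 0 0 0; 0 -5 0 0 0; 0 -20 0 0 0; 0 -45 0 0 0; 0 -75 0 0 0; 0 -100 0 -10 0; 0 -110 0 -40 0; 0 -110 0 -80 0; 0 -110 0 -120 0; 0 -110 0 -150 0; 0 -110 0 -150 0; 0 -110 0 -150 0"
}}

```text
time: 22.02
ee_pos: [533.3, 7.6, 186.8]
eef_rot: [[0.995, -0.095, -0.0], [-0.095, -0.995, -0.0], [-0.0, 0.0, -1.0]]
force: [-0.2, -0.7, -0.3]
grip_width: 0.2
grip_force: 0.0
```

```bash
python3 - <<'E'
from station import telemetry,cams
import cv2,numpy as np
s=telemetry.sense();print(s['time'],s['ee_pos'],s['force'])
d=cams.snapshot('side')
cv2.imwrite('pics/s5.png',cv2.resize(d['frame'][130:360,90:350,::-1],None,fx=2.6,fy=2.6,interpolation=cv2.INTER_CUBIC))
E
```

```text
22.025 [533.3325366    7.56249871 186.79518369] [-0.23652108 -0.724242   -0.32193074]
```

View pics/s5.png

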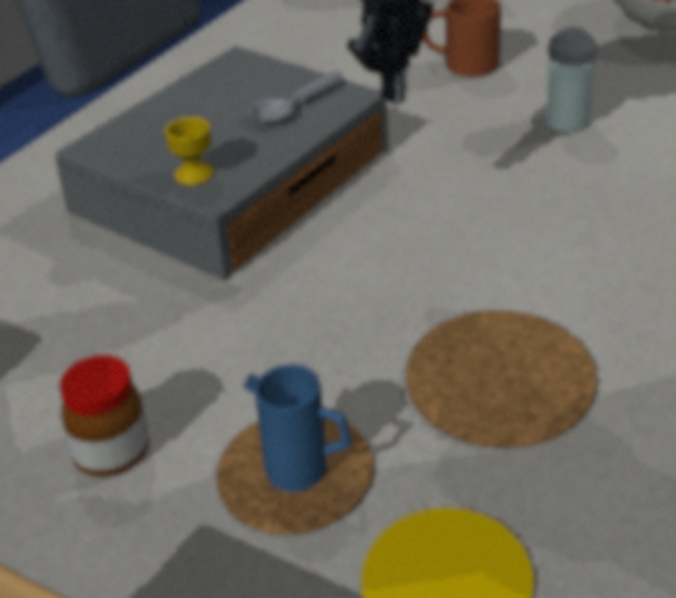

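The tray front is flush with the stand (panel (230..385, 110..265)), the creamer stands upright on the mat at (292,440), and the bystanders are unmoved. Handing in.

```bash
python3 -c "
from station import workorder
print(workorder.finish_job())"
```

```text
the job is handed in; nothing more can be done
None
```

The job is handed in, with no verdict returned: the creamer stands upright on the small cork mat and the tray is pushed home against its stop; the coasters were not visible after closing but lay flat in the tray before the push.

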